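Set up the paint-bottle stand: legs out, bottles in

ROBOT

A 7-joint arm with a two-finger parallel gripper is mounted at the origin on the work surface. World frame = base frame: x ahead of the robot, y to its left, z up, the work surface at z = 0. Lengths are in m, angles in rad, forces in N, time in s.
With the tool pointing down it reaches from about 0.425 to 0.95 m from the base axis. Payload 16.7 kg.
Tool frame: the origin (TCP) lies at the very end of the fingers, on their centre line; the grasp point (between the pads) lies 19 mm behind it; z points along the fingers, y is the line along which they close (so a half turn about z gives the same grasp; the last joint's range is limited). The gripper opens to 94 mm and grips with 3 to 60 N. Pads are 16 mm wide; open, the fingers measure 119 mm over their backs; the gripper's body (75 mm by 177 mm) begins 78 mm behind the grasp point.
Start: joints at [-1.302, 0.426, 0.074, 1.606, -0.034, 1.111, -0.067], TCP at [0.274, 0.617, 0.205] pointing down, gripper open.
Joint ranges: [-2.85, 2.85], [-0.5, 2.14], [-1.23, 1.37], [0.21, 2.46], [-1.02, 4.16], [0.16, 2.05], [-2.73, 2.73]. Speed limits (rad/s): [1.89, 1.89, 2.39, 2.39, 3.01, 3.01, 3.01].

INTERFACE

Orientations are given as a unit quaternion [w, x, y, z].
In Python, from cell import r, imaging gives the robot as it stands.
- The arm moves only by the tool drive_tool, never from a script. Its arguments are lists of equal length, an entry for each row: "delta_pos": the shift along the world's x, y, z normalised to -1 to 1, where 1 is 500 mm, a list of three; "delta_rot": the turn, a rotation vector about the world's x, y, z normalised to -1 to 1, where 1 is pi/2 rad, a list of three; "claw": the opening, from -1 (shut) to 1 (fully open). A call has 1 to 20 rows; each row is the pose to reach, as a shift and turn from the pose commanded when the call began; what a row does not reach only later rows make up. A row lasts 1/8 s, in which the tool goes at most 62.5 mm and 10.7 degrees, less where a joint would pass 70% of its speed; a pose out of reach is approached as far as the arm can. A call with a number of a shift or a turn outside -1 to 1 is refused whole. A call with a gripper value outside its range is refused whole. The fingers move at their own pace and stop on an object; "force" is the grip in N (left out, the last holds). Time passes only in rows, so rows that repeat a pose let the fingers close. It gives the time, the measured TCP pose, the force, the opening and the grip force at its end, in the units of the state.
- r.sense(): the state, without advancing time (a new reading comes with each control period).
- imaging.capture(name): name is "side" or "top"; returns a dict with "frame" (400x640x3 uint8, red, green, blue), "mtx" (3x3 intrinsics, pixels), "extrinsics" (4x4, takes a point from world to camera coordinates). Camera axes: x right, y down, z forward; pixel columns grow to the right and rows downward; lengths in m; the calibration is good to about 2 mm. A picture is of the moment at which its call begins. There is no depth.
- r.finish_job(): hands the job in; it is judged then, once.
The state is a dict: "time": time; "joints": joint angles; "dq": joint speeds; "joint_efforts": joint torques, N m; "ee_pos": TCP position; "tool_rot": TCP orientation; "ft_force": force on the tool from outside, world axes, zero at the start; "moment": the same for the moment, N m; "opening": finger opening in m; "finger_force": force on a finger pad.
Only numpy, scipy, OpenCV 4.12 (cv2) and the standard library are available. Lean on these libraries where they do the work, as an engineer would, in place of code of your own. Each camera call takes 0.05 s, during which the arm holds its last target. There are 200 camera calls.

TASK

Set up the bottle stand: first swing both of its folding legs fully out until each clicks home against its stop, and only then drop the wide and the slim paint bottle upright into the stand's pockets, each into the pocket of its size, right to the bottom. The legs must stay seated, and everything else on the bench must be left standing where it is.

Things in the scene. Friction and masses are not known exactly. Their poses are not given: they have to be found in the camera images.
- stand: plywood bottle stand, a fixed block 170 (x) x 75 (y) x 45 mm high with two round pockets in its top and a hinged leg low on each long side; origin: centre of its underside, on the table; x along the block, from its narrow pocket to its wide one; left is +y. A dark foot plate 6 mm high lies under the hinges, reaching out to y = +-117 mm
- leg_left (a joint): hinge angle of the left leg (+y side of the stand), rad: 0 folded, pointing to the stand's +x; grows as the tip swings outward, away from the block; 1.745 is its stop, where it is seated. A sprung ball under it clicks at 1.57: beyond, it snaps on to the stop and is held there; short of it (over 1.3), it is pushed back. Takes 0.2 N at the peg to turn, 4 N over the click
- leg_left_hinge (a point): on the left leg's upright hinge axis, 30 mm above the table, at x = -60 mm, y = +64 mm in the stand's frame
- leg_left_peg (a point): top centre of the left leg's upright round steel finger peg, 14 mm in diameter, top 75 mm above the table, 115 mm from the hinge axis. The leg is a flat aluminium bar 20 mm wide, top 27 mm above the table, reaching 122 mm from the hinge axis, with a rubber foot (126 mm) under the peg; the point's x axis points along the leg away from the hinge
- leg_right (a joint): hinge angle of the right leg (-y side of the stand), rad: 0 folded, pointing to the stand's +x; grows as the tip swings outward, away from the block; 1.745 is its stop, where it is seated. A sprung ball under it clicks at 1.57: beyond, it snaps on to the stop and is held there; short of it (over 1.3), it is pushed back. Takes 0.2 N at the peg to turn, 4 N over the click
- leg_right_hinge (a point): on the right leg's upright hinge axis, 30 mm above the table, at x = -60 mm, y = -64 mm in the stand's frame
- leg_right_peg (a point): top centre of the right leg's upright round steel finger peg, 14 mm in diameter, top 75 mm above the table, 115 mm from the hinge axis. The leg is a flat aluminium bar 20 mm wide, top 27 mm above the table, reaching 122 mm from the hinge axis, with a rubber foot (126 mm) under the peg; the point's x axis points along the leg away from the hinge
- stand_hole0 (a point): centre of the mouth of the narrow pocket, 39 mm in diameter, 33 mm deep, mouth 45 mm above the table (floor 12 mm above it), at x = -45 mm of the stand
- stand_hole1 (a point): centre of the mouth of the wide pocket, 54 mm in diameter, 33 mm deep, mouth 45 mm above the table (floor 12 mm above it), at x = +35 mm of the stand
- wide_bottle: the wide paint bottle, white with black cap, 46 mm in diameter, 108 mm tall, standing upright; origin: centre of its underside; z up. 0.11 to 0.22 kg
- slim_bottle: the slim paint bottle, white with black cap, 32 mm in diameter, 105 mm tall, standing upright; origin: centre of its underside; z up. 0.06 to 0.13 kg
- jar: bystander: squat jar with lid, 58 mm in diameter, 70 mm tall; origin: centre of its underside
- tin: bystander: can, 54 mm in diameter, 85 mm tall; origin: centre of its underside
- brush_cup: bystander: glass 66 mm in diameter, 90 mm tall, with brushes standing up to 170 mm; beyond the stand's far end; origin: centre of its underside
- water_pot: bystander: small white cup, 54 mm in diameter, 50 mm tall; origin: centre of its underside
- paint_pot: bystander: low white pot, 44 mm in diameter, 38 mm tall, in front of the stand's near end; origin: centre of its underside
- glue_bottle: bystander: squat round glue bottle with a blue cap, 50 mm in diameter, 72 mm tall, standing just outside the left leg's sweep; origin: centre of its underside
- mixing_cup: bystander: steel cup, 56 mm in diameter, 75 mm tall, standing just outside the right leg's sweep; origin: centre of its underside
Mind the look-alikes: they are no part of the job. Leave any yellow look-alike of the wide_bottle alone. What is shaped like the slim_bottle but green is not meant.

How it is judged:
By the outcome, as a careful person would: the job done as asked, in the order asked, and still so for the second after the job is handed in, with the robot touching nothing.
It also fails if it takes over 72 s, if anything falls off the work surface, if the arm or the gripper's body presses on something with over 40 N, if the wrist force passes 120 N, or if a joint passes its speed limit or range.

## Working session

There is one attempt and no reset: what is moved stays moved. The work goes in short steps, Python scripts to look and compute and a tool call to move; the robot and the scene stay as the last step left them, time stands still between calls to the robot, and variables do not carry over. Pictures are saved under pics/ and viewed, at most 10 in all, crops included, and the job is handed in when it is done.

Besides the shell and the picture viewer there is one more tool, called after ">>>" as name(argument=value, ...) on one line, values as JSON. drive_tool: Moves the arm, as the interface text tells. Its arguments: {"type":"object","properties":{"delta_pos":{"type":"array"},"delta_rot":{"type":"array"},"claw":{"type":"array"},"force":{"type":"number"}},"required":["delta_pos","delta_rot","claw"]}

```bash
ls; mkdir -p pics; python3 - <<'E'
from cell import r, imaging
import cv2,numpy as np
for n in("top","side"):
    c=imaging.capture(n); cv2.imwrite(f"pics/{n}0.png",c["frame"][:,:,::-1])
    np.savez(n+".npz",**c)
    print(n,c["mtx"].tolist(),np.round(c["extrinsics"],4).tolist())
s=r.sense();print(s)
E
```

```text
pics
top [[392.35590635249775, 0.0, 317.09225737433934], [0.0, 392.35590635249775, 201.06375572828435], [0.0, 0.0, 1.0]] [[-0.007, -1.0, 0.0069, -0.0125], [-0.996, 0.0064, -0.0895, 0.5932], [0.0895, -0.0075, -0.996, 1.0216], [0.0, 0.0, 0.0, 1.0]]
side [[516.0085174966237, 0.0, 312.85075108582004], [0.0, 516.0085174966237, 205.97850130320364], [0.0, 0.0, 1.0]] [[-0.9982, -0.0591, 0.0067, 0.5754], [-0.05, 0.7724, -0.6332, 0.0958], [0.0323, -0.6324, -0.7739, 1.214], [0.0, 0.0, 0.0, 1.0]]
{'time': 0.1, 'joints': array([-1.30148973,  0.4266369 ,  0.073848  ,  1.60658271, -0.03409831,
        1.11078377, -0.06714456]), 'dq': array([-0.0008296 ,  0.00027402,  0.00085471, -0.00432335, -0.00012977,
        0.00032184,  0.00104739]), 'joint_efforts': array([ 6.61695594e-03, -9.37452006e+01,  3.67570795e+00, -4.55048704e+01,
       -4.87302232e-02,  1.68644782e-02,  5.15228999e-05]), 'ee_pos': array([0.27435924, 0.61627411, 0.20484969]), 'tool_rot': array([-8.11337388e-05,  2.07911490e-01,  9.78147474e-01, -5.70110195e-04]), 'ft_force': array([-0.43903393,  0.02825169,  0.78664687]), 'moment': array([ 0.00580391, -0.05543288,  0.04867682]), 'finger_force': 0.0, 'opening': 0.09429538652333963}
```

View pics/top0.png

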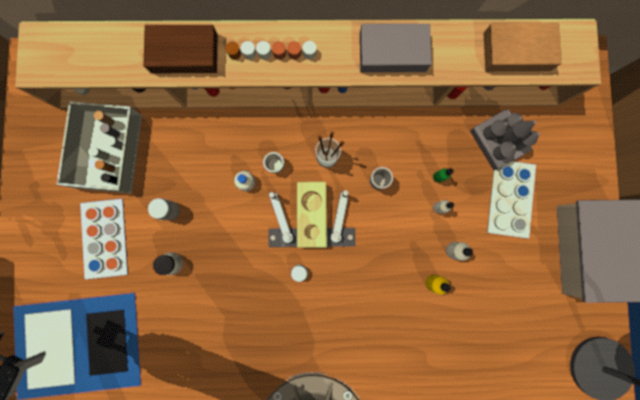

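View pics/side0.png

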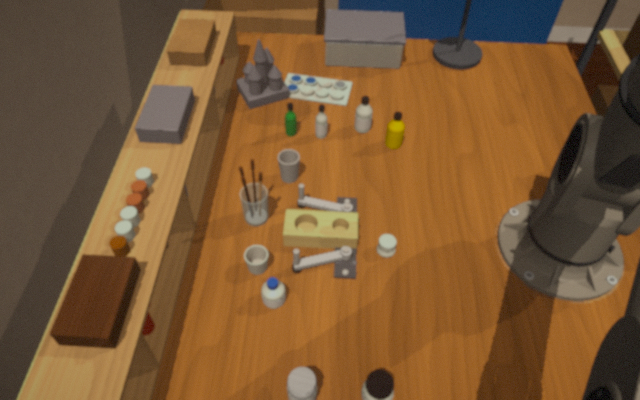

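The top view shows the stand at about (312,215), with its left leg peg at (274,196) and right leg peg at (346,194). The candidates are slim white (445,208), slim green (445,175), wide white (460,252) and wide yellow (440,285). The white ones with black caps fit the description, so I'll confirm them in an enlarged crop.

```bash
python3 - <<'E'
import cv2,numpy as np
f=np.load("top.npz")["frame"][:,:,::-1]
cv2.imwrite("pics/t1.png",cv2.resize(f[145:305,222:484],None,fx=3,fy=3,interpolation=cv2.INTER_CUBIC))
f=np.load("side.npz")["frame"][:,:,::-1]
cv2.imwrite("pics/s1.png",cv2.resize(f[95:290,230:430],None,fx=3,fy=3,interpolation=cv2.INTER_CUBIC))
E
```

```text
(no output)
```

View pics/t1.png

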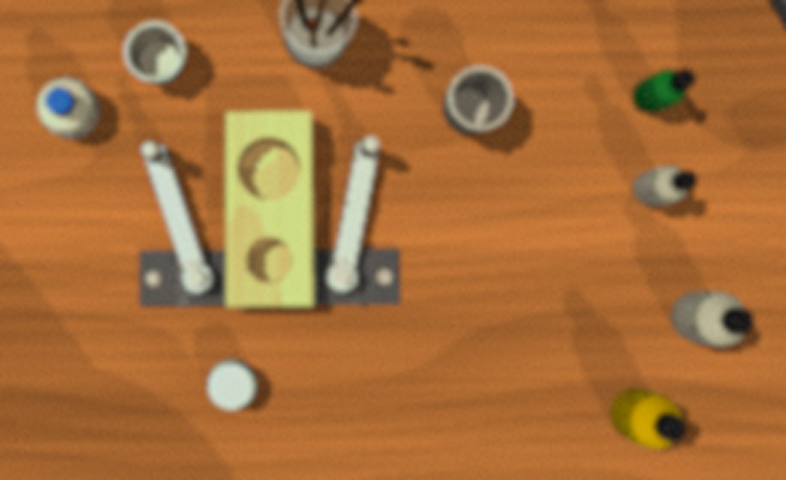

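View pics/s1.png

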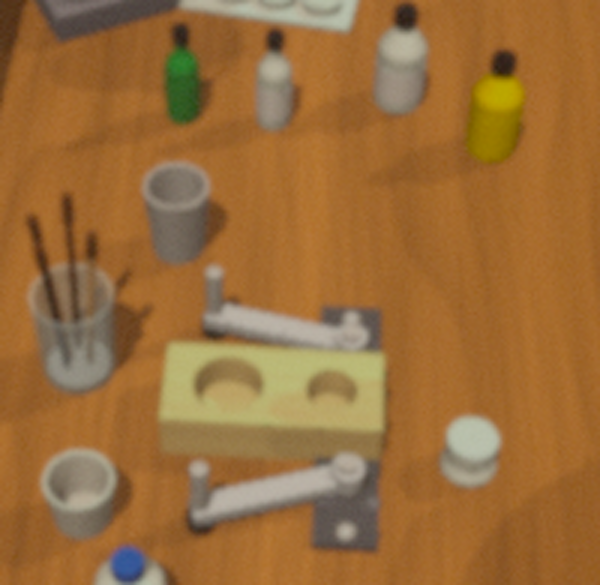

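The crop confirms the targets: the slim white bottle (cap at crop (684,181)) and the wide white bottle (cap at crop (737,320)). The green and yellow ones are the look-alikes.

```bash
cat > h.py <<'E'
import numpy as np
C={n:np.load(n+".npz") for n in("top","side")}
O={"top":(222,145),"side":(230,95)}
def pt(n,c,z,crop=True):
    u=np.array(c,float)
    if crop: u=(u+.5)/3-.5+O[n]
    K,E=C[n]["mtx"],C[n]["extrinsics"]; R,t=E[:3,:3],E[:3,3]
    o=-R.T@t; d=R.T@np.linalg.inv(K)@[*u,1]
    return (o+d*(z-o[2])/d[2])[:2]
E
python3 - <<'E'
from h import *
P=lambda s,n,c,z:print(s,n,np.round(pt(n,c,z)*1000,1))
for i,(c) in enumerate([(225,111),(312,110),(315,307),(225,307)]):P("c%d"%i,"top",c,.045)
for i,(c) in enumerate([(167,344),(385,352),(385,440),(160,425)]):P("c%d"%i,"side",c,.045)
for s,a,b,z in[("wide",(269,169),(229,384),.045),("nar",(270,261),(331,390),.045),("pegL",(153,149),(198,464),.075),("pegR",(371,144),(213,271),.075),
 ("hL",(196,275),(349,464),.034),("hR",(343,272),(352,328),.034),("slimcap",(685,180),(275,35),.105),("widecap",(738,320),(406,9),.108),
 ("mix",(480,98),(177,185),.075),("glue",(60,101),(128,556),.072),("brush",(318,12),(73,293),.09),("paint",(231,385),(472,438),.038)]:
  P(s,"top",a,z);P(s,"side",b,z)
P("slimbase","top",(634,187),0);P("widebase","top",(673,317),0)
P("slimbase","side",(274,129),0);P("widebase","side",(399,112),0)
E
```

```text
c0 top [643.1  37.2]
c1 top [643.5 -39.3]
c2 top [471.4 -40.3]
c3 top [472.   37.6]
c0 side [644.1 -35.3]
c1 side [472.1 -38.3]
c2 side [471.8  46.7]
c3 side [642.   43.6]
wide top [591.7  -1.2]
wide side [592.5   1.3]
nar top [511.4  -1.6]
nar side [513.6   2. ]
pegL top [606.7  97.1]
pegL side [608.3  97.9]
pegR top [609.8 -88.4]
pegR side [611.2 -87.9]
hL top [499.8  63.4]
hL side [498.   62.6]
hR top [501.5 -65.5]
hR side [498.  -70.2]
slimcap top [ 575.  -344.7]
slimcap side [ 574.9 -342.9]
widecap top [ 460.1 -382.7]
widecap side [ 459.3 -382.9]
mix top [ 648.8 -182.1]
mix side [ 648.3 -181.6]
glue top [648.8 177. ]
glue side [650.5 175.4]
brush top [720.8 -43.8]
brush side [716.3 -44.9]
paint top [404.6  32.8]
paint side [405.4  35.6]
slimbase top [ 577.1 -334.3]
widebase top [ 458.9 -365.7]
slimbase side [ 573.4 -334.5]
widebase side [ 456.8 -365.5]
```

>>> drive_tool(delta_pos=[[0.571,-0.994,0],[0.571,-0.994,0],[0.571,-0.994,0],[0.571,-0.994,0],[0.571,-0.994,0],[0.571,-0.994,0],[0.571,-0.994,0],[0.571,-0.994,0],[0.571,-0.994,0],[0.571,-0.994,0],[0.571,-0.994,0],[0.571,-0.994,0],[0.571,-0.994,0],[0.571,-0.994,0],[0.571,-0.994,0]], delta_rot=[[0,0,0.456],[0,0,0.456],[0,0,0.456],[0,0,0.456],[0,0,0.456],[0,0,0.456],[0,0,0.456],[0,0,0.456],[0,0,0.456],[0,0,0.456],[0,0,0.456],[0,0,0.456],[0,0,0.456],[0,0,0.456],[0,0,0.456]], claw=[-1,-1,-1,-1,-1,-1,-1,-1,-1,-1,-1,-1,-1,-1,-1], force=10)

```text
time: 1.98
ee_pos: [0.5599, 0.1201, 0.2055]
tool_rot: [0.0, -0.149, 0.989, 0.0]
ft_force: [-0.6, -0.7, 0.0]
opening: 0.0003
finger_force: 0.0
```

>>> drive_tool(delta_pos=[[0.112,-0.102,0],[0.112,-0.102,0],[0.112,-0.102,0],[0.112,-0.102,-0.1],[0.112,-0.102,-0.2],[0.112,-0.102,-0.28],[0.112,-0.102,-0.32],[0.112,-0.102,-0.32],[0.112,-0.102,-0.32]], delta_rot=[[0,0,0],[0,0,0],[0,0,0],[0,0,0],[0,0,0],[0,0,0],[0,0,0],[0,0,0],[0,0,0]], claw=[-1,-1,-1,-1,-1,-1,-1,-1,-1])

```text
time: 3.1
ee_pos: [0.6168, 0.0691, 0.047]
tool_rot: [0.001, -0.148, 0.989, 0.0]
ft_force: [-0.3, 1.0, -0.9]
opening: 0.0005
finger_force: 0.0
```

```bash
python3 - <<'E'
from cell import r
import numpy as np
H=np.array([497.5,63.5]);p0=r.sense()["ee_pos"][:2]*1000;print(p0)
for i,a in enumerate(np.linspace(17.1,97,17)):
    t=np.radians(a);p=H+115*np.array([np.cos(t),np.sin(t)])-19.5*np.array([-np.sin(t),np.cos(t)])
    print(np.round((p-p0)/500,3).tolist(),round((a-17.1)/90,3))
E
```

```text
[616.83822017  69.06141618]
[-0.007, 0.019] 0.0
[-0.011, 0.039] 0.055
[-0.016, 0.059] 0.111
[-0.023, 0.078] 0.166
[-0.032, 0.096] 0.222
[-0.042, 0.114] 0.277
[-0.053, 0.131] 0.333
[-0.066, 0.146] 0.388
[-0.081, 0.161] 0.444
[-0.096, 0.174] 0.499
[-0.113, 0.185] 0.555
[-0.131, 0.196] 0.61
[-0.149, 0.204] 0.666
[-0.168, 0.211] 0.721
[-0.188, 0.217] 0.777
[-0.208, 0.22] 0.832
[-0.228, 0.222] 0.888
```

>>> drive_tool(delta_pos=[[-0.007,0.019,0],[-0.011,0.039,0],[-0.016,0.059,0],[-0.023,0.078,0],[-0.032,0.096,0],[-0.042,0.114,0],[-0.053,0.131,0],[-0.066,0.146,0],[-0.081,0.161,0],[-0.096,0.174,0],[-0.113,0.185,0],[-0.131,0.196,0],[-0.149,0.204,0],[-0.168,0.211,0],[-0.188,0.217,0],[-0.208,0.22,0],[-0.228,0.222,0],[-0.228,0.222,0],[-0.228,0.222,0]], delta_rot=[[0,0,0],[0,0,0.055],[0,0,0.111],[0,0,0.166],[0,0,0.222],[0,0,0.277],[0,0,0.333],[0,0,0.388],[0,0,0.444],[0,0,0.499],[0,0,0.555],[0,0,0.61],[0,0,0.666],[0,0,0.721],[0,0,0.777],[0,0,0.832],[0,0,0.888],[0,0,0.888],[0,0,0.888]], claw=[-1,-1,-1,-1,-1,-1,-1,-1,-1,-1,-1,-1,-1,-1,-1,-1,-1,-1,-1])

```text
time: 5.48
ee_pos: [0.5026, 0.1799, 0.046]
tool_rot: [-0.0, 0.748, -0.664, 0.0]
ft_force: [0.2, -0.4, 0.6]
opening: 0.0006
finger_force: 0.0
```

>>> drive_tool(delta_pos=[[0.04,0,0],[0.06,0,0.02],[0.06,0,0.14],[0.06,0,0.26],[0.1,-0.1,0.3],[0.15,-0.2,0.3],[0.2,-0.3,0.3],[0.226,-0.4,0.3],[0.226,-0.483,0.3],[0.226,-0.483,0.3],[0.226,-0.483,0.3],[0.226,-0.483,0.3],[0.226,-0.483,0.3],[0.226,-0.483,0.3]], delta_rot=[[0,0,0],[0,0,0],[0,0,0],[0,0,0],[0,0,-0.1],[0,0,-0.2],[0,0,-0.3],[0,0,-0.4],[0,0,-0.5],[0,0,-0.6],[0,0,-0.7],[0,0,-0.8],[0,0,-0.9],[0,0,-0.9]], claw=[-1,-1,-1,-1,-1,-1,-1,-1,-1,-1,-1,-1,-1,-1])

```text
time: 7.22
ee_pos: [0.6151, -0.0617, 0.1961]
tool_rot: [0.0, -0.139, 0.99, -0.0]
ft_force: [-0.3, -0.1, -0.1]
opening: 0.0003
finger_force: 0.0
```

```bash
python3 - <<'E'
from cell import r,imaging
import numpy as np,cv2
s=r.sense();print(np.round(s["joints"],2))
for n in("side","top"):
    c=imaging.capture(n); cv2.imwrite(f"pics/{n}2.png",c["frame"][:,:,::-1])
H=np.array([497.5,-64.5]);p0=np.array([615.6,-61.6])
for i,a in enumerate(np.linspace(11.8,97,17)):
    t=np.radians(a);p=H+115*np.array([np.cos(t),-np.sin(t)])+19.5*np.array([np.sin(t),np.cos(t)])
    print(np.round((p-p0)/500,3).tolist(),round(-(a-11.8)/90,3))
E
```

```text
[-0.02  0.34  0.02  1.75 -0.01  1.05  1.85]
[-0.003, -0.015] -0.0
[-0.005, -0.036] -0.059
[-0.009, -0.058] -0.118
[-0.015, -0.078] -0.178
[-0.022, -0.099] -0.237
[-0.032, -0.118] -0.296
[-0.043, -0.137] -0.355
[-0.056, -0.154] -0.414
[-0.071, -0.17] -0.473
[-0.087, -0.185] -0.533
[-0.104, -0.198] -0.592
[-0.122, -0.209] -0.651
[-0.142, -0.219] -0.71
[-0.162, -0.227] -0.769
[-0.183, -0.233] -0.828
[-0.204, -0.237] -0.888
[-0.226, -0.239] -0.947
```

View pics/side2.png

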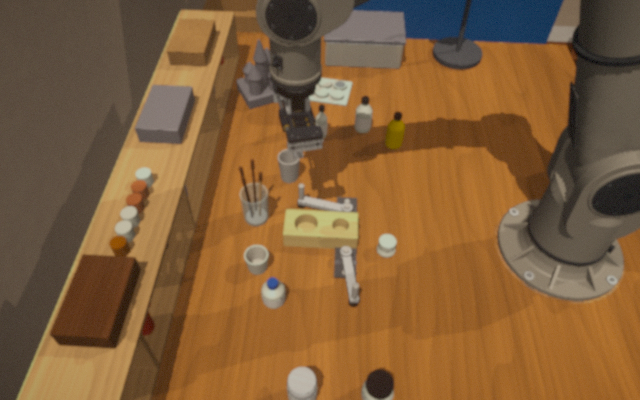

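The side view shows the left leg swung out past square, with its tip at (353,298). The glue bottle is still in place. Next is the right leg.

>>> drive_tool(delta_pos=[[0,0,0],[0,0,0],[0,0,0],[0,0,-0.1],[0,0,-0.2],[0,0,-0.28],[0,0,-0.3],[0,0,-0.3],[0,0,-0.3]], delta_rot=[[0,0,-0.1],[0,0,-0.2],[0,0,-0.31],[0,0,-0.31],[0,0,-0.31],[0,0,-0.31],[0,0,-0.31],[0,0,-0.31],[0,0,-0.31]], claw=[-1,-1,-1,-1,-1,-1,-1,-1,-1])

```text
time: 8.45
ee_pos: [0.6161, -0.062, 0.0473]
tool_rot: [0.001, 0.104, 0.995, 0.0]
ft_force: [-0.2, 0.7, 0.0]
opening: 0.0007
finger_force: 0.0
```

>>> drive_tool(delta_pos=[[-0.003,-0.015,0],[-0.005,-0.036,0],[-0.009,-0.058,0],[-0.015,-0.078,0],[-0.022,-0.099,0],[-0.032,-0.118,0],[-0.043,-0.137,0],[-0.056,-0.154,0],[-0.071,-0.17,0],[-0.087,-0.185,0],[-0.104,-0.198,0],[-0.122,-0.209,0],[-0.142,-0.219,0],[-0.162,-0.227,0],[-0.183,-0.233,0],[-0.204,-0.237,0],[-0.226,-0.239,0],[-0.226,-0.239,0],[-0.226,-0.239,0]], delta_rot=[[0,0,0],[0,0,-0.059],[0,0,-0.118],[0,0,-0.178],[0,0,-0.237],[0,0,-0.296],[0,0,-0.355],[0,0,-0.414],[0,0,-0.473],[0,0,-0.533],[0,0,-0.592],[0,0,-0.651],[0,0,-0.71],[0,0,-0.769],[0,0,-0.828],[0,0,-0.888],[0,0,-0.947],[0,0,-0.947],[0,0,-0.947]], claw=[-1,-1,-1,-1,-1,-1,-1,-1,-1,-1,-1,-1,-1,-1,-1,-1,-1,-1,-1])

```text
time: 10.82
ee_pos: [0.5027, -0.1815, 0.0459]
tool_rot: [0.0, 0.749, 0.662, 0.0]
ft_force: [0.0, 0.1, 0.5]
opening: 0.0002
finger_force: 0.0
```

>>> drive_tool(delta_pos=[[0.04,0,0],[0.06,0,0.02],[0.06,0,0.14],[0.06,0,0.26],[0.03,-0.1,0.308],[0,-0.2,0.308],[-0.03,-0.3,0.308],[-0.06,-0.4,0.308],[-0.086,-0.409,0.308],[-0.086,-0.409,0.308],[-0.086,-0.409,0.308],[-0.086,-0.409,0.308],[-0.086,-0.409,0.308],[-0.086,-0.409,0.308],[-0.086,-0.409,0.308]], delta_rot=[[0,0,0],[0,0,0],[0,0,0],[0,0,0],[0,0,-0.1],[0,0,-0.2],[0,0,-0.3],[0,0,-0.4],[0,0,-0.5],[0,0,-0.6],[0,0,-0.7],[0,0,-0.8],[0,0,-0.922],[0,0,-0.922],[0,0,-0.922]], claw=[-1,-1,-1,-1,1,1,1,1,1,1,1,1,1,1,1], force=20)

```text
time: 12.7
ee_pos: [0.459, -0.3859, 0.1997]
tool_rot: [-0.0, 1.0, 0.001, 0.0]
ft_force: [-0.8, 0.2, -0.0]
opening: 0.0937
finger_force: 0.0
```

```bash
python3 - <<'E'
from cell import r,imaging
import numpy as np,cv2
s=r.sense();print(np.round(s["joints"],2))
o=[]
for n in("side","top"):
    c=imaging.capture(n);f=c["frame"][:,:,::-1]
    o.append(cv2.resize(f[150:350,220:420] if n=="side" else f[140:340,215:415],(400,400),interpolation=cv2.INTER_CUBIC))
cv2.imwrite("pics/b3.png",np.hstack(o))
E
```

```text
[-0.14  0.46  0.98  1.83 -0.43  1.09 -0.57]
```

View pics/b3.png

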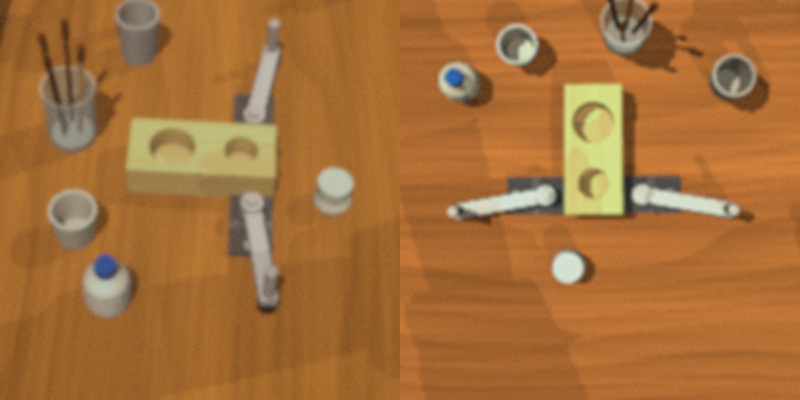

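Both legs are out and symmetric, with pegs in the top view at full-frame (242,245) and (381,245). The bystanders haven't moved. I'll check the angles, then grasp the wide bottle.

```bash
python3 - <<'E'
from h import *
for u,h in(((242.5,245.5),(497.5,63.5)),((381.3,244.8),(497.5,-64.5))):
    d=pt("top",u,.075,False)*1000-h;print(d,np.hypot(*d),np.arctan2(abs(d[1]),d[0]))
E
```

```text
[-19.95929939 109.09936688] 110.91007837466304 1.7517413962281918
[ -20.72562586 -112.9700245 ] 114.8554657077898 1.7522398893259312
```

>>> drive_tool(delta_pos=[[0,0,-0.08],[0,0,-0.16],[0,0,-0.24],[0,0,-0.3],[0,0,-0.323],[0,0,-0.323],[0,0,-0.323],[0,0,-0.323],[0,0,-0.323],[0,0,-0.323],[0,0,-0.323],[0,0,-0.323],[0,0,-0.323]], delta_rot=[[0,0,0],[0,0,0],[0,0,0],[0,0,0],[0,0,0],[0,0,0],[0,0,0],[0,0,0],[0,0,0],[0,0,0],[0,0,0],[0,0,0],[0,0,0]], claw=[1,1,1,1,1,1,0.2,0,-0.2,-0.4,-0.6,-0.8,-0.8], force=20)

```text
time: 14.42
ee_pos: [0.459, -0.3858, 0.038]
tool_rot: [-0.0, 1.0, -0.001, -0.0]
ft_force: [0.0, 0.6, 1.2]
opening: 0.0456
finger_force: 20.0
```

>>> drive_tool(delta_pos=[[0,0,0.06],[0,0,0.14],[0,0,0.22],[0,0.06,0.3],[0.04,0.14,0.3],[0.07,0.22,0.3],[0.1,0.3,0.3],[0.13,0.38,0.3],[0.16,0.46,0.3],[0.19,0.54,0.3],[0.22,0.62,0.3],[0.25,0.7,0.3],[0.265,0.75,0.3],[0.265,0.771,0.3],[0.265,0.771,0.25],[0.265,0.771,0.2],[0.265,0.771,0.15],[0.265,0.771,0.15],[0.265,0.771,0.15]], delta_rot=[[0,0,0],[0,0,0],[0,0,0],[0,0,0],[0,0,0],[0,0,0],[0,0,0],[0,0,0],[0,0,0],[0,0,0],[0,0,0],[0,0,0],[0,0,0],[0,0,0],[0,0,0],[0,0,0],[0,0,0],[0,0,0],[0,0,0]], claw=[-0.8,-0.8,-0.8,-0.8,-0.8,-0.8,-0.8,-0.8,-0.8,-0.8,-0.8,-0.8,-0.8,-0.8,-0.8,-0.8,-0.8,-0.8,-0.8])

```text
time: 16.8
ee_pos: [0.5917, -0.0012, 0.1139]
tool_rot: [0.0, 1.0, -0.002, 0.0]
ft_force: [-0.0, 0.1, -1.0]
opening: 0.0455
finger_force: 20.0
```

```bash
python3 - <<'E'
from cell import r,imaging
import numpy as np,cv2
f=imaging.capture("side")["frame"][:,:,::-1]
cv2.imwrite("pics/s4.png",cv2.resize(f[90:290,210:410],(800//4*3,600),interpolation=cv2.INTER_CUBIC))
E
```

```text
(no output)
```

View pics/s4.png

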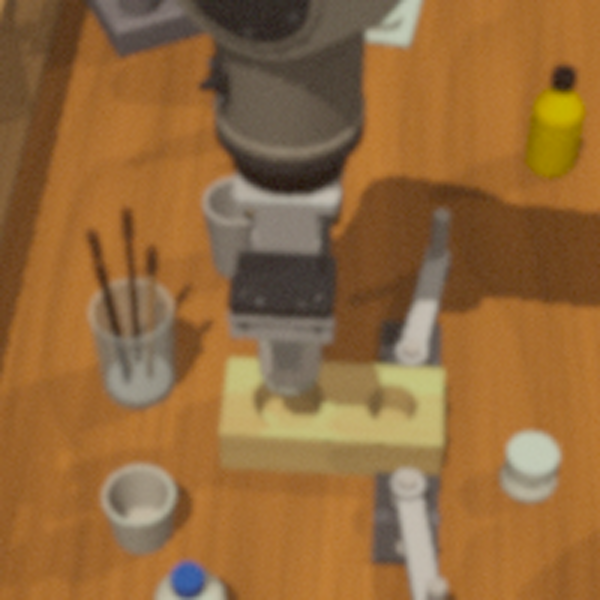

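The wide bottle hangs upright over the wide pocket at crop (289,390). I'll lower it slowly.

>>> drive_tool(delta_pos=[[0,0.001,-0.02],[0,0.001,-0.04],[0,0.001,-0.055],[0,0.001,-0.065],[0,0.001,-0.075],[0,0.001,-0.085],[0,0.001,-0.085]], delta_rot=[[0,0,0],[0,0,0],[0,0,0],[0,0,0],[0,0,0],[0,0,0],[0,0,0]], claw=[-0.8,-0.8,-0.8,-0.8,-0.8,-0.8,-0.8])

```text
time: 17.73
ee_pos: [0.5913, 0.0001, 0.0701]
tool_rot: [0.0, 1.0, -0.001, -0.0]
ft_force: [0.5, 0.6, -1.0]
opening: 0.0455
finger_force: 20.0
```

>>> drive_tool(delta_pos=[[0,0,-0.01],[0,0,-0.02],[0,0,-0.03],[0,0,-0.0375],[0,0,-0.0375],[0,0,-0.0375]], delta_rot=[[0,0,0],[0,0,0],[0,0,0],[0,0,0],[0,0,0],[0,0,0]], claw=[-0.8,-0.8,-0.8,-0.8,-0.8,-0.8])

```text
time: 18.48
ee_pos: [0.5916, 0.0001, 0.0518]
tool_rot: [-0.0, 1.0, -0.001, 0.0]
ft_force: [-0.4, -0.2, -0.9]
opening: 0.0456
finger_force: 20.0
```

>>> drive_tool(delta_pos=[[0,0,-0.003],[0,0,-0.003],[0,0,-0.003],[0,0,-0.003],[0,0,-0.003],[0,0,-0.003],[0,0,0.06],[0,0,0.14],[0,0,0.22],[0,0,0.3],[-0.01,-0.1,0.3],[-0.02,-0.2,0.3],[-0.033,-0.3,0.3],[-0.033,-0.42,0.3],[-0.033,-0.54,0.3],[-0.033,-0.65,0.3],[-0.033,-0.694,0.3],[-0.033,-0.694,0.3],[-0.033,-0.694,0.3]], delta_rot=[[0,0,0],[0,0,0],[0,0,0],[0,0,0],[0,0,0],[0,0,0],[0,0,0],[0,0,0],[0,0,0],[0,0,0],[0,0,0],[0,0,0],[0,0,0],[0,0,0],[0,0,0],[0,0,0],[0,0,0],[0,0,0],[0,0,0]], claw=[-0.8,-0.4,0,0.3,0.6,0.6,0.6,0.6,0.6,0.6,0.6,0.6,0.6,0.6,0.6,0.6,0.6,0.6,0.6])

```text
time: 20.85
ee_pos: [0.5752, -0.3459, 0.2015]
tool_rot: [-0.0, 1.0, -0.001, -0.0]
ft_force: [0.1, 1.0, 0.3]
opening: 0.0754
finger_force: 0.0
```

```bash
python3 - <<'E'
from cell import r,imaging
import numpy as np,cv2
o=[]
for n in("side","top"):
    c=imaging.capture(n);f=c["frame"][:,:,::-1]
    o.append(cv2.resize(f[150:350,220:420] if n=="side" else f[140:340,215:415],(400,400),interpolation=cv2.INTER_CUBIC))
cv2.imwrite("pics/b5.png",np.hstack(o))
E
```

```text
(no output)
```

View pics/b5.png

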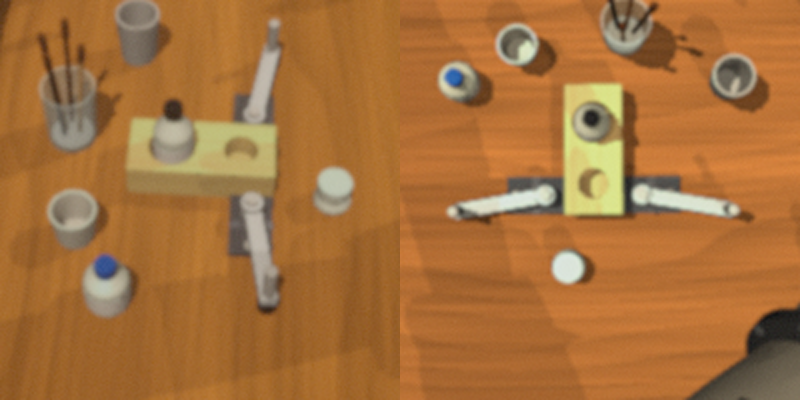

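The wide bottle stands upright in its pocket (side crop (173,130)), the legs are still out and the bystanders haven't moved. Now the slim bottle.

>>> drive_tool(delta_pos=[[0,0,-0.08],[0,0,-0.16],[0,0,-0.24],[0,0,-0.3],[0,0,-0.327],[0,0,-0.327],[0,0,-0.327],[0,0,-0.327],[0,0,-0.327],[0,0,-0.327],[0,0,-0.327],[0,0,-0.327],[0,0,-0.327]], delta_rot=[[0,0,0],[0,0,0],[0,0,0],[0,0,0],[0,0,0],[0,0,0],[0,0,0],[0,0,0],[0,0,0],[0,0,0],[0,0,0],[0,0,0],[0,0,0]], claw=[0.6,0.6,0.6,0.6,0.6,0.6,0,-0.2,-0.4,-0.6,-0.8,-1,-1], force=15)

```text
time: 22.58
ee_pos: [0.575, -0.3469, 0.0383]
tool_rot: [0.0, 1.0, -0.001, 0.0]
ft_force: [0.2, 0.1, 2.1]
opening: 0.0315
finger_force: 15.0
```

>>> drive_tool(delta_pos=[[0,0,0.06],[0,0,0.14],[0,0,0.22],[0,0.06,0.3],[-0.02,0.14,0.3],[-0.05,0.22,0.3],[-0.08,0.3,0.3],[-0.1,0.38,0.3],[-0.125,0.46,0.3],[-0.125,0.54,0.3],[-0.125,0.62,0.3],[-0.125,0.67,0.3],[-0.125,0.693,0.3],[-0.125,0.693,0.3],[-0.125,0.693,0.25],[-0.125,0.693,0.2],[-0.125,0.693,0.15],[-0.125,0.693,0.15],[-0.125,0.693,0.15]], delta_rot=[[0,0,0],[0,0,0],[0,0,0],[0,0,0],[0,0,0],[0,0,0],[0,0,0],[0,0,0],[0,0,0],[0,0,0],[0,0,0],[0,0,0],[0,0,0],[0,0,0],[0,0,0],[0,0,0],[0,0,0],[0,0,0],[0,0,0]], claw=[-1,-1,-1,-1,-1,-1,-1,-1,-1,-1,-1,-1,-1,-1,-1,-1,-1,-1,-1])

```text
time: 24.95
ee_pos: [0.5129, -0.0014, 0.1141]
tool_rot: [0.0, 1.0, -0.002, 0.0]
ft_force: [0.1, 0.5, -0.8]
opening: 0.0319
finger_force: 15.0
```

>>> drive_tool(delta_pos=[[0,0,-0.02],[0,0,-0.04],[0,0,-0.055],[0,0,-0.065],[0,0,-0.075],[0,0,-0.085],[0,0,-0.085]], delta_rot=[[0,0,0],[0,0,0],[0,0,0],[0,0,0],[0,0,0],[0,0,0],[0,0,0]], claw=[-1,-1,-1,-1,-1,-1,-1])

```text
time: 25.82
ee_pos: [0.5123, -0.0004, 0.0704]
tool_rot: [0.0, 1.0, -0.001, -0.0]
ft_force: [0.0, -0.1, -1.0]
opening: 0.0317
finger_force: 15.0
```

Entered freely. Lower to the floor, release and rise.

>>> drive_tool(delta_pos=[[0,0,-0.01],[0,0,-0.02],[0,0,-0.03],[0,0,-0.038],[0,0,-0.04],[0,0,-0.04],[0,0,-0.04],[0,0,-0.04],[0,0,-0.04],[0,0,-0.04],[0,0,0.02],[0,0,0.1],[0,0,0.18],[0,0,0.26],[0,0,0.26]], delta_rot=[[0,0,0],[0,0,0],[0,0,0],[0,0,0],[0,0,0],[0,0,0],[0,0,0],[0,0,0],[0,0,0],[0,0,0],[0,0,0],[0,0,0],[0,0,0],[0,0,0],[0,0,0]], claw=[-1,-1,-1,-1,-1,-1,-0.4,0,0.4,0.4,0.4,0.4,0.4,0.4,0.4])

```text
time: 27.7
ee_pos: [0.5139, -0.0002, 0.2029]
tool_rot: [-0.001, 1.0, -0.001, 0.002]
ft_force: [0.2, 0.8, -0.0]
opening: 0.0656
finger_force: 0.0
```

>>> drive_tool(delta_pos=[[0,-0.12,0.1],[0,-0.24,0.1],[0,-0.36,0.1],[0,-0.48,0.1],[0,-0.6,0.1],[0,-0.6,0.1],[0,-0.6,0.1]], delta_rot=[[0,0,0],[0,0,0],[0,0,0],[0,0,0],[0,0,0],[0,0,0],[0,0,0]], claw=[0.4,0.4,0.4,0.4,0.4,0.4,0.4])

```text
time: 28.58
ee_pos: [0.5119, -0.3008, 0.2499]
tool_rot: [-0.0, 1.0, -0.002, -0.001]
ft_force: [0.6, 1.6, -0.1]
opening: 0.0657
finger_force: 0.0
```

```bash
python3 - <<'E'
from cell import r,imaging
import numpy as np,cv2
o=[]
for n in("side","top"):
    c=imaging.capture(n);f=c["frame"][:,:,::-1]
    o.append(cv2.resize(f[150:350,220:420] if n=="side" else f[140:340,215:415],(400,400),interpolation=cv2.INTER_CUBIC))
cv2.imwrite("pics/b6.png",np.hstack(o))
E
```

```text
(no output)
```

View pics/b6.png

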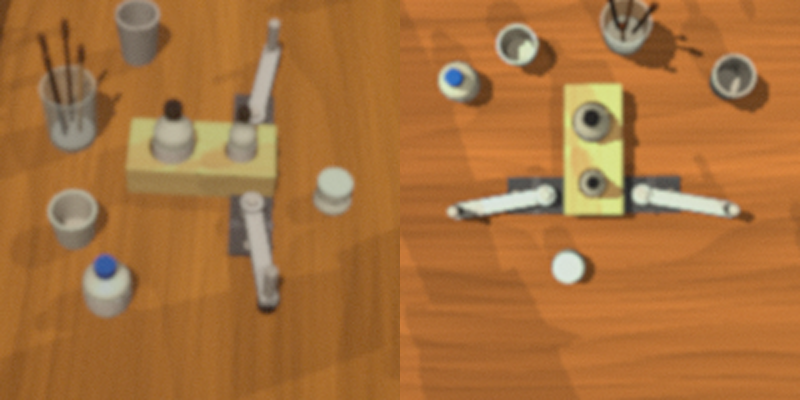

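Both bottles stand upright in their pockets, at (173,135) and (242,140) in the side crop. Both legs are seated and every bystander is where it was.

```bash
python3 -c "
from cell import r
print(r.finish_job())"
```

```text
the job is handed in; nothing more can be done
None
```

The job is handed in at about 29 s: both legs measured at their stops (about 1.75 rad) before I moved either bottle, the wide and slim bottles stand upright in the pockets of their size, and the last pictures show the legs still out and nothing around the stand moved.

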